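Hang the vent grille back on the topping chiller

TASK

The blue vent grille of the white topping chiller has been washed: take it by its yellow handle from the drying mat and hang it back over the vent, with both of its holes on the two brass pins of the sloping front, holes at the upper edge and handle outwards. Hold it until it lies flat against the face, then let go and move clear; leave the other things where they stand.

Things in the scene. Friction and masses are not known exactly. Their poses are not given: they have to be found in the camera images.
- grille: Loose blue vent grille: rigid flat plate 120 (x) x 170 (y) x 6 mm (z), 0.2 to 0.42 kg, lying face up on a black rubber mat 4 mm thick. Origin: middle of its underside. x towards the edge with the two holes (upper edge when hung), y left along that edge, z out of its face on the handle side.
- grille_handle (a point): Centre of the grille's yellow handle, an upright block 50 (x) x 18 (y) x 45 mm (z) in the middle of the plate, with flat sides facing +-y, to be gripped across y. The centre is 28.5 mm above the plate's underside, 22.5 mm above its upper surface. Axes as the grille's.
- hole_left (a point): Centre, on the plate's underside, of the left hole of the grille: a square through hole 18 x 18 mm. It lies at x +40, y +60, z -28.5 mm from the handle's centre in the grille's axes, 20 mm from the plate's upper edge. Same axes as the grille.
- hole_right (a point): The same for the right hole, at x +40, y -60, z -28.5 mm.
- mount: Point on the chiller's sloping front, midway between the feet of the two fixed brass pins. x up the slope, y left, z square out of the face along the pins: 27 degrees from vertical, leaning to the robot's side. Pins at y +60 and -60 mm, 10 mm thick, 34 mm long, the last 10 mm tapering to 4 mm. The face is plane: 115 mm down, 55 mm up the slope, 150 mm to either side; the vent is flush.
- chiller: White topping chiller, fixed, 300 wide (y), 280 deep (x), 157 mm high; origin under the middle of its front edge, x to its rear, z up. Its front is 80 mm upright, then slopes back to the top. Its place and yaw vary.
- pin_left (a point): Tip of the left pin (mount x 0, y +60, z +34 mm); same axes as the mount.
- pin_right (a point): Tip of the right pin (mount x 0, y -60, z +34 mm); same axes as the mount.
- bowl_mid (a point): Bystander, to be left alone: steel mixing bowl, 120 mm across, 60 mm high, behind the drying mat. Point on its axis, 50 mm above its underside.
- syrup_mid (a point): Bystander, to be left alone: orange syrup bottle, 60 mm across, 180 mm high, behind the drying mat. Point on its axis, 50 mm above its underside.
- shaker_mid (a point): Bystander, to be left alone: steel shaker cup, 70 mm across, 100 mm high, at the left of the table, before the chiller. Point on its axis, 50 mm above its underside.
- jar_mid (a point): Bystander, to be left alone: clear jar with red lid, 70 mm across, 90 mm high, at the left of the table, before the chiller. Point on its axis, 50 mm above its underside.
- syrup2_mid (a point): Bystander, to be left alone: white syrup bottle, 66 mm across, 190 mm high, at the left of the table, beside the chiller. Point on its axis, 50 mm above its underside.
- brush_grip (a point): Bystander, to be left alone: a cleaning brush about 160 mm long lying along the right edge of the mat; point on its handle.
Not all that is in view belongs to the job. There is more than one size of the grille; the job needs the middle-sized.

How it is judged:
On the way:
1. the grille, still held by the gripper, lies on both pins against the sloping face (both holes round their pins and within 10 mm of the face) (x of hole_left in the frame of mount between -0.009 and 0.009 m and y of hole_left in the frame of mount between 0.051 and 0.069 m and z of hole_left in the frame of mount between -0.006 and 0.01 m and x of hole_right in the frame of mount between -0.009 and 0.009 m and y of hole_right in the frame of mount between -0.069 and -0.051 m and z of hole_right in the frame of mount between -0.006 and 0.01 m and angle between the z axis of grille_handle and the z axis of mount, either way round below 0.12 rad and contact force between the fingers and grille above 0.5 N), for 0.1 s.
At the end, for the whole second after the job is handed in: the grille hangs on both pins: the left hole round the left pin and the right hole round the right pin (within 9 mm of the pin's axis along either direction), both within 5 mm of the sloping face, plate flat to the face within 0.12 rad with the handle outwards, released and staying there (x of hole_left in the frame of mount between -0.009 and 0.009 m and y of hole_left in the frame of mount between 0.051 and 0.069 m and z of hole_left in the frame of mount between -0.006 and 0.005 m and x of hole_right in the frame of mount between -0.009 and 0.009 m and y of hole_right in the frame of mount between -0.069 and -0.051 m and z of hole_right in the frame of mount between -0.006 and 0.005 m and angle between the z axis of grille_handle and the z axis of mount, either way round below 0.12 rad); the robot touches nothing.
It fails at once if a bystander is pushed more than 30 mm from its place or knocked over (distance of any of bowl_mid, syrup_mid, shaker_mid, jar_mid, syrup2_mid, brush_grip from where it was at the start of the episode above 0.03 m).
It also fails if it takes over 45 s, if anything falls off the work surface, if the arm or the gripper's body presses on something with over 40 N, if the wrist force passes 120 N, or if a joint passes its speed limit or range.

ROBOT

A 6-joint arm with a two-finger parallel gripper is mounted at the origin on the work surface. World frame = base frame: x ahead of the robot, y to its left, z up, the work surface at z = 0. Lengths are in m, angles in rad, forces in N, time in s.
With the tool pointing down it reaches from about 0.225 to 0.875 m from the base axis. Payload 3.4 kg.
Tool frame: the origin (TCP) lies at the very end of the fingers, on their centre line; the grasp point (between the pads) lies 19 mm behind it (manip.hold_point_z is the distance from the TCP to the grasp point, in m); z points along the fingers, x is the direction in which the jaws open and shut, and the axes are right-handed (so a half turn about z gives the same grasp; the last joint's range is limited). The gripper opens to 85 mm and grips with 20 to 120 N. Pads are 22 mm wide; open, the fingers measure 114 mm over their backs; the gripper's body (76 mm by 85 mm) begins 54 mm behind the grasp point. The pads swing forward as they close: fully open they stand 13 mm farther back than shut.
Start: joints at [1.102, 0.276, 1.505, -0, 1.361, -0.121], TCP at [0.196, 0.541, 0.231] pointing down, gripper open.
Joint ranges: [-2.89, 2.89], [-0.75, 2.08], [0.22, 2.7], [-1.18, 4.32], [0.11, 2.71], [-2.7, 2.7]. Speed limits (rad/s): [2.57, 2.57, 3.14, 3.14, 3.14, 3.14].

INTERFACE

Orientations are given as a unit quaternion [w, x, y, z].
In Python, from rig import telemetry, cams, manip, finder gives the robot as it stands. The module is installed in compiled form; this text tells all that it offers.
- The arm moves only by the tool carry_out, never from a script. Its argument "rows" is a list that holds one entry, the list of rows, each a list of 5 numbers: the gripper's target within -1 to 1 (fully open at 1, half-way at 0, shut at -1), then the shift along the world's x, y, z in cm, then the turn about the world's z in rad. A call has 1 to 12 rows; each row shifts and turns the commanded pose from where the row before left it; what a row does not reach is not made up. A row lasts 1/10 s, in which the tool goes at most 50 mm and 8.59 degrees, less where a joint would pass 70% of its speed; a pose out of reach is approached as far as the arm can. A call with a gripper value outside its range is refused whole. The fingers move at their own pace and stop on an object; "force" is the grip in N (left out, the last holds). Time passes only in rows, so rows that do not move let the fingers close. It gives the time, the measured TCP pose, the force and the opening at its end, in the units of the state.
- telemetry.get_state(): the state, without advancing time (a new reading comes with each control period).
- cams.get_image(name): name is "side" or "top" or "wrist"; returns a dict with "image" (480x640x3 uint8, red, green, blue), "camera_matrix" (3x3 intrinsics, pixels), "k1" (the pictures are not rectified: a ray, as slopes to the right and down, at radius r is drawn at 1 + k1 r^2 times it, then the intrinsics apply), "eye" and "attitude" of the camera in the world. Camera axes: x right, y down, z forward; pixel columns grow to the right and rows downward; lengths in m; the calibration is good to about 2 mm. A picture is of the moment at which its call begins. There is no depth.
- manip.sign_off(): hands the job in, once; it reports no verdict.
Trained networks look in a picture, given as the dict that the camera call returned (one of the last four; its "shot" number tells which), for a name from the list of things; names that differ only in an ending like _2 or _b are one class to them, and where a whole thing is asked for, a point or a joint stands for the part that bears it (a point fixed in the world has none). Each returns a list of dicts, best first, with "confidence" (0 to 1); they miss things now and then, are a little off and sometimes report something else, mostly with a low value. They report only what shows in the picture. A call takes as long as a camera call. They do not tell look-alikes from the thing itself.
- finder.boxes_of(picture, thing): "xy" ([column, row] in pixels, amid what is visible of it).
The state is a dict: "clock": time; "qpos": joint angles; "qd": joint speeds; "effort": joint torques, N m; "position": TCP position; "ee_rot": TCP orientation; "contact_force": force on the tool from outside, world axes, zero at the start; "moment": the same for the moment, N m; "width": finger opening in m.
Only numpy, scipy, OpenCV 4.12 (cv2) and the standard library are available. Lean on these libraries where they do the work, as an engineer would, in place of code of your own. Each camera call takes 0.05 s, during which the arm holds its last target.

## Working session

There is one attempt and no reset: what is moved stays moved. The work goes in short steps, Python scripts to look and compute and a tool call to move; the robot and the scene stay as the last step left them, time stands still between calls to the robot, and variables do not carry over. Pictures are saved under pics/ and viewed, and the job is handed in when it is done.

Besides the shell and the picture viewer there is one more tool, called after "Request:" as name(argument=value, ...) on one line, values as JSON. carry_out: Moves the arm, as the interface text tells. Its arguments: {"type":"object","properties":{"rows":{"type":"array","items":{"type":"array","items":{"type":"array","items":{"type":"number"}}}},"force":{"type":"number"}},"required":["rows"]}

```bash
mkdir -p pics; ls
python3 - <<'E'
from rig import telemetry, cams, manip, finder
import cv2, numpy as np
print(telemetry.get_state())
for n in ["side","top","wrist"]:
    p=cams.get_image(n)
    cv2.imwrite(f"pics/{n}0.png",p["image"][:,:,::-1])
    print(n,p["camera_matrix"].tolist(),p["k1"],p["eye"],p["attitude"],p["shot"])
    for t in ["grille","grille_handle","hole_left","pin_left","pin_right","mount","chiller"]:
        try: print(t,[(np.round(d["xy"]).tolist(),round(d["confidence"],2)) for d in finder.boxes_of(p,t)])
        except Exception as e: print(t,e)
E
```

```text
pics
{'clock': 0.0, 'qpos': array([ 1.10200604e+00,  2.76596008e-01,  1.50615337e+00, -3.12403828e-05,
        1.36071852e+00, -1.21011117e-01]), 'qd': array([ 0.00123667,  0.00295231, -0.00048833, -0.00148851,  0.00105907,
       -0.0004828 ]), 'effort': array([-2.33057901e-03, -4.16775978e+01, -2.45803016e+01, -8.34677053e-05,
        1.08040767e-02,  6.09399677e-06]), 'position': array([0.19573888, 0.54007647, 0.23043109]), 'ee_rot': array([ 4.55154895e-04,  8.18780630e-01,  5.74105739e-01, -8.19882590e-04]), 'contact_force': array([-0.33851171,  0.12236808, -0.04403476]), 'moment': array([-0.03943289,  0.00895657,  0.0261635 ]), 'width': 0.08535002385929753}
side [[589.0255861876798, 0.0, 325.6423015548971], [0.0, 589.0255861876798, 239.81392189567808], [0.0, 0.0, 1.0]] -0.12396875049201653 [-0.28247077 -0.91645938  1.1282239 ] [-0.4032299   0.85847889 -0.28572414  0.13704507] 1
grille [([378.0, 328.0], 0.69), ([270.0, 277.0], 0.67), ([326.0, 414.0], 0.66)]
grille_handle [([376.0, 328.0], 0.86), ([334.0, 415.0], 0.7), ([268.0, 273.0], 0.63), ([466.0, 300.0], 0.34)]
hole_left [([3
[... 594 characters left out ...]
71.0, 360.0], 0.7), ([282.0, 297.0], 0.58), ([150.0, 222.0], 0.33)]
hole_left [([286.0, 301.0], 0.75), ([472.0, 356.0], 0.73), ([453.0, 156.0], 0.66), ([417.0, 256.0], 0.61)]
pin_left [([182.0, 263.0], 0.62), ([219.0, 161.0], 0.58)]
pin_right [([218.0, 164.0], 0.51)]
mount [([218.0, 159.0], 0.61)]
chiller [([235.0, 138.0], 0.96)]
wrist [[375.8155243175345, 0.0, 318.34573289054646], [0.0, 375.8155243175345, 235.80097419917738], [0.0, 0.0, 1.0]] -0.016710480039666017 [0.12175612 0.56669127 0.37311282] [0.12915466 0.80847607 0.56704534 0.09025025] 3
grille [([34.0, 365.0], 0.58)]
grille_handle [([34.0, 365.0], 0.89)]
hole_left [([31.0, 368.0], 0.85)]
pin_left []
pin_right []
mount []
chiller []
```

View pics/side0.png

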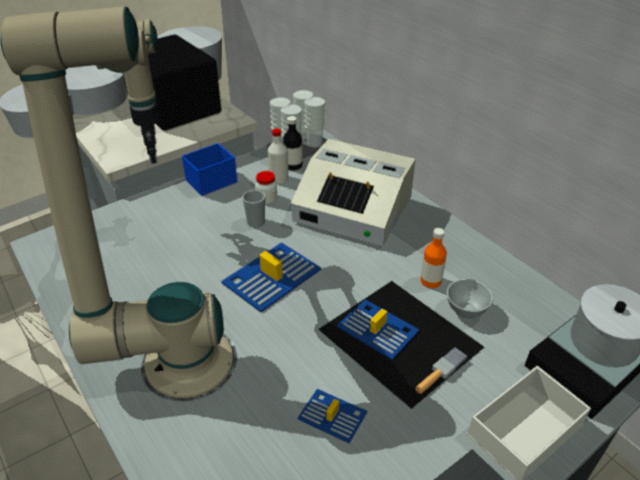

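View pics/top0.png

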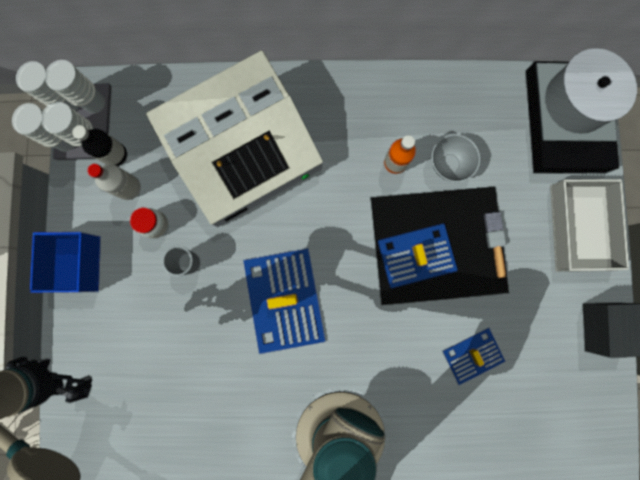

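View pics/wrist0.png

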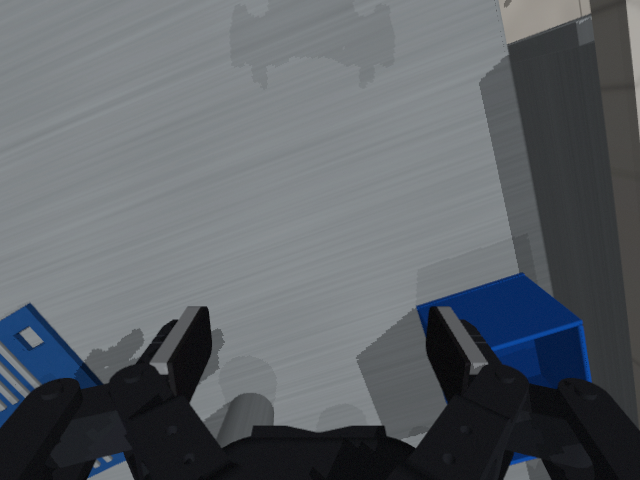

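Candidates for the grille in the top view are the large one at (285,300), loose on the table, the small one at (473,356), also on the table, and the middle-sized one at (420,255) on the black mat. The job needs the one on the mat. I'll check that choice and the chiller with close crops.

```bash
cat > h.py <<'E'
import numpy as np, cv2
from scipy.spatial.transform import Rotation as R
def rot(q): return R.from_quat([q[1],q[2],q[3],q[0]]).as_matrix()
def proj(p,X):
    X=np.atleast_2d(X); c=(X-p["eye"])@rot(p["attitude"])
    s=c[:,:2]/c[:,2:]; s=s*(1+p["k1"]*(s**2).sum(1,keepdims=True))
    K=p["camera_matrix"]; return s*[K[0,0],K[1,1]]+[K[0,2],K[1,2]]
def ray(p,uv):
    K=p["camera_matrix"]; d=(np.array(uv,float)-[K[0,2],K[1,2]])/[K[0,0],K[1,1]]
    s=d.copy()
    for _ in range(20): s=d/(1+p["k1"]*(s@s))
    v=rot(p["attitude"])@np.array([s[0],s[1],1]); return p["eye"],v
def atz(p,uv,z):
    e,v=ray(p,uv); return e+v*(z-e[2])/v[2]
def crop(p,x0,y0,x1,y1,s,fn):
    cv2.imwrite(fn,cv2.resize(np.ascontiguousarray(p["image"][y0:y1,x0:x1,::-1]),None,fx=s,fy=s,interpolation=cv2.INTER_CUBIC))
def save(p,fn): np.savez(fn,**{k:v for k,v in p.items()})
def load(fn):
    d=np.load(fn,allow_pickle=True); return {k:d[k] for k in d.files}
E
python3 - <<'E'
from rig import cams
from h import *
s=cams.get_image("side"); t=cams.get_image("top")
save(s,"s.npz"); save(t,"t.npz")
crop(t,370,180,520,300,5,"pics/t_gr.png"); crop(t,140,45,330,230,3,"pics/t_ch.png")
crop(s,320,280,490,410,4,"pics/s_gr.png"); crop(s,285,130,420,250,5,"pics/s_ch.png")
E
```

```text
(no output)
```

View pics/t_gr.png

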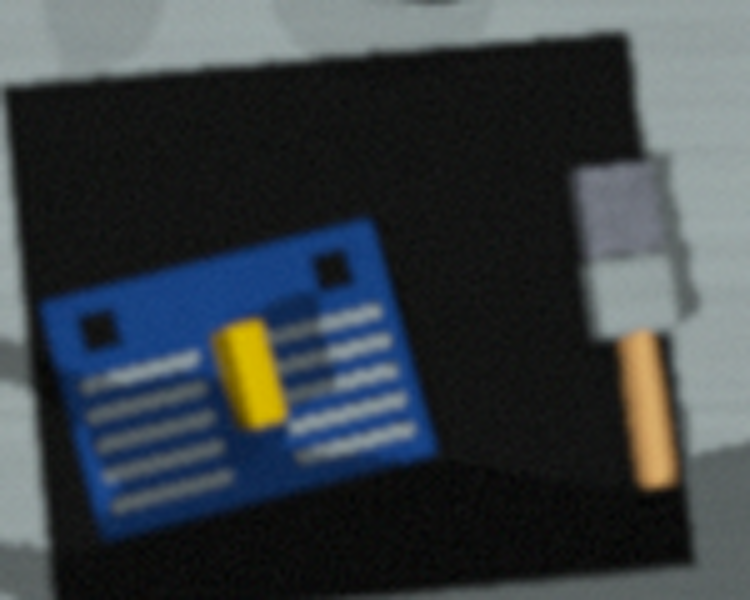

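View pics/t_ch.png

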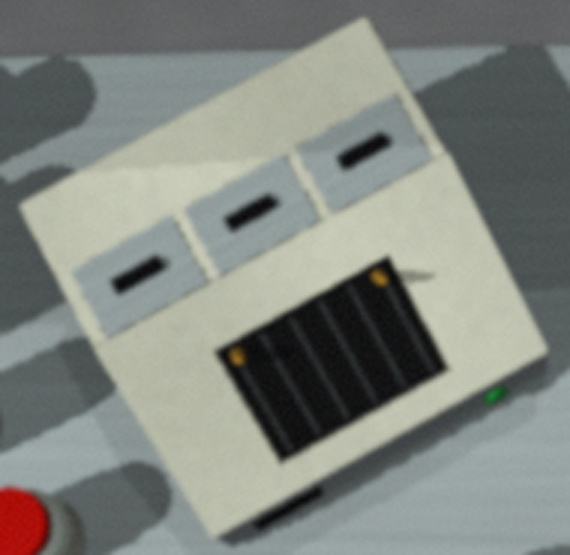

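View pics/s_gr.png

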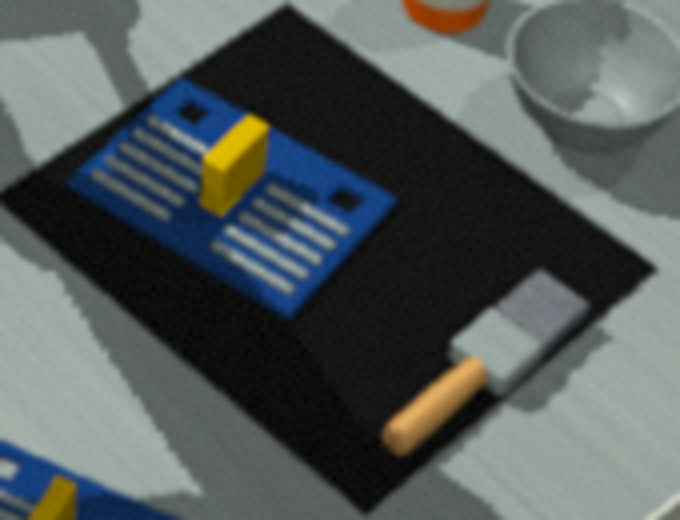

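View pics/s_ch.png

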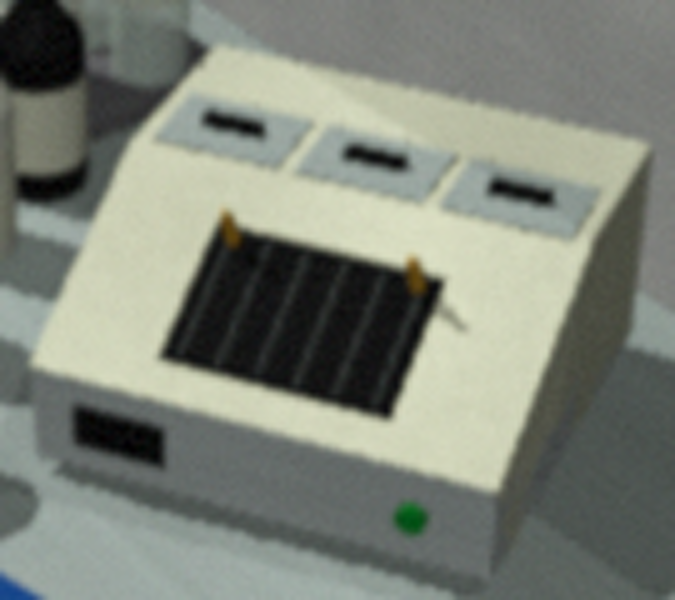

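```bash
cat > fit.py <<'E'
from h import *
from scipy.optimize import least_squares
s=load("s.npz"); t=load("t.npz")
def px(a,x0,y0,k): return (np.array(a)+.5)/k-.5+[x0,y0]
def W(P,pose):
    c,sn=np.cos(pose[2]),np.sin(pose[2]); P=np.array(P)
    return np.c_[pose[0]+c*P[:,0]-sn*P[:,1],pose[1]+sn*P[:,0]+c*P[:,1],P[:,2]]
def fit(obs,x0,label):
    def f(x): return np.concatenate([(proj(c,W(P,x))-uv).ravel() for c,P,uv in obs])
    r=least_squares(f,x0,loss="soft_l1")
    print(label,np.round(r.x,4),np.degrees(r.x[2]).round(2))
    for o in obs:
        q=least_squares(lambda x:(proj(o[0],W(o[1],x))-o[2]).ravel(),x0,loss="soft_l1")
        print("  single",np.round(q.x,4)); print(np.round(proj(o[0],W(o[1],r.x))-o[2],1).tolist())
    return r.x
zt=.010
Pg=[(.06,.085,zt),(.06,-.085,zt),(-.06,-.085,zt),(-.06,.085,zt)]
fit([(t,Pg,px([(40,300),(373,217),(438,455),(105,540)],370,180,5)),
 (s,Pg,px([(185,78),(397,200),(290,317),(70,185)],320,280,4))],[.4,-.1,.2],"grille")
a=np.radians(27); ca,sa=np.cos(a),np.sin(a); L=.077/np.tan(a)
m=np.array([.115*ca,0,.08+.115*sa]); n=np.array([-sa,0,ca])
tip=lambda y:tuple(m+n*.034+[0,y,0]); foot=lambda y:tuple(m+[0,y,0])
Pt=[(0,.15,.08),(0,-.15,.08),(L,-.15,.157),(.28,.15,.157),(.28,-.15,.157),tip(.06),tip(-.06)]
Ps=[(0,.15,.08),(0,-.15,.08),(0,-.15,0),(.28,-.15,.157),(.28,.15,.157),(L,.15,.157),tip(.06),tip(-.06),foot(.06),foot(-.06)]
c=fit([(t,Pt,px([(217,538),(547,352),(450,155),(20,205),(367,17),(237,356),(380,278)],140,45,3)),
 (s,Ps,px([(33,362),(500,492),(490,578),(650,145),(215,45),(130,145),(227,213),(413,260),(233,245),(418,290)],285,130,5))],[.5,.2,.5],"chiller")
print("mount",W([m],c),"tips",W([tip(.06),tip(-.06)],c))
for nme,uv in [("bowl",(458,155)),("syrup",(400,150)),("shaker",(180,261)),("jar",(145,222)),("syrup2",(108,180))]: print(nme,atz(t,uv,.09).round(3))
E
python3 fit.py
```

```text
grille [ 0.4327 -0.1951  0.2347] 13.45
  single [ 0.4329 -0.1937  0.2357]
[[1.0, 0.3], [0.5, 0.3], [0.4, -0.2], [0.4, -0.2]]
  single [ 0.4316 -0.1974  0.2362]
[[-0.7, -0.4], [0.0, -0.4], [-0.3, -0.9], [-0.2, -1.3]]
chiller [0.5779 0.1677 0.5104] 29.25
  single [0.5778 0.1692 0.5053]
[[-0.7, 0.4], [1.0, -0.4], [-0.1, -0.7], [-0.7, 0.1], [-0.1, -1.1], [1.3, 1.6], [1.5, 0.9]]
  single [0.577  0.1653 0.5176]
[[-0.7, 0.5], [-0.4, -0.3], [-0.3, 3.7], [0.8, -0.7], [0.2, -0.7], [0.6, -1.9], [-0.5, -0.3], [-0.2, -0.5], [0.2, -0.9], [0.1, -0.7]]
mount [[0.66728916 0.21773943 0.13220891]] tips [[0.62450798 0.26255049 0.16250313]
 [0.68313398 0.15784618 0.16250313]]
bowl [ 0.662 -0.281  0.09 ]
syrup [ 0.675 -0.144  0.09 ]
shaker [0.419 0.368 0.09 ]
jar [0.511 0.453 0.09 ]
syrup2 [0.612 0.546 0.09 ]
```

Request:
carry_out(rows=[[[1, 1.2, -3.7, 0, 0.05], [1, 1.2, -3.7, 0, 0.05], [1, 1.2, -3.7, 0, 0.05], [1, 1.2, -3.7, 0, 0.05], [1, 1.2, -3.7, 0, 0.05], [1, 1.2, -3.7, 0, 0.05], [1, 1.2, -3.7, 0, 0.05], [1, 1.2, -3.7, 0, 0.05], [1, 1.2, -3.7, 0, 0.05], [1, 1.2, -3.7, 0, 0.05], [1, 1.2, -3.7, 0, 0.05], [1, 1.2, -3.7, 0, 0.033]]], force=60)

```text
clock: 2.5
position: [0.3402, 0.0951, 0.2317]
ee_rot: [0.0, 0.619, 0.786, 0.001]
contact_force: [0.7, -0.0, -0.8]
width: 0.0852
```

Request:
carry_out(rows=[[[1, 1.15, -3.6, -1, 0], [1, 1.15, -3.6, -1, 0], [1, 1.15, -3.6, -1, 0], [1, 1.15, -3.6, -1, 0], [1, 1.15, -3.6, -1, 0], [1, 1.15, -3.6, -1, 0], [1, 1.15, -3.7, -1.5, 0], [1, 1.15, -3.7, -1.5, 0], [1, 0, 0, 0, 0], [1, 0, 0, 0, 0]]])

```text
clock: 3.5
position: [0.4317, -0.1938, 0.1407]
ee_rot: [-0.001, 0.62, 0.785, 0.0]
contact_force: [-0.2, 0.9, -0.7]
width: 0.0857
```

Run:
```python
from rig import cams,telemetry
from h import *
w=cams.get_image("wrist"); save(w,"w.npz"); st=telemetry.get_state()
print(st["position"],st["ee_rot"],w["eye"])
im=w["image"][:,:,::-1].copy()
p=(.4325,-.195,.235)
from math import cos,sin
for P in [(.06,.085,.01),(.06,-.085,.01),(-.06,-.085,.01),(-.06,.085,.01),(.025,.009,.055),(.025,-.009,.055),(-.025,-.009,.055),(-.025,.009,.055)]:
    X=[p[0]+cos(p[2])*P[0]-sin(p[2])*P[1],p[1]+sin(p[2])*P[0]+cos(p[2])*P[1],P[2]]
    u=proj(w,X)[0]; print(u.round(1)); cv2.circle(im,tuple(int(round(v)) for v in u),3,(0,0,255),1)
cv2.imwrite("pics/w1.png",im)
```

```text
[ 0.4315568  -0.19299315  0.1411719 ] [-7.46399766e-04  6.19507916e-01  7.84990038e-01  1.58880438e-04] [ 0.35504734 -0.21356082  0.28261074]
[423.6 295.6]
[212.8 295.9]
[197.9 143.1]
[438.  142.7]
[331.8 279.6]
[304.6 279.6]
[303.6 206. ]
[332.6 205.9]
```

View pics/w1.png

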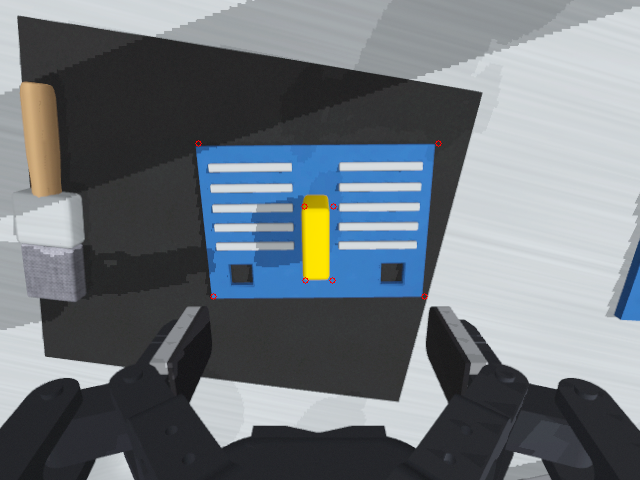

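The close view shows the mat grille, middle-sized, with its handle at (316,245) and its holes at (242,274) and (392,272). The projected model matches to about 2 px, so I'm reaching for it.

Request:
carry_out(rows=[[[1, 0.1, -0.2, -2.5, 0], [1, 0, -0.1, -2.5, 0], [1, 0, 0, -2.5, 0], [1, 0, 0, -2, 0], [1, 0, 0, -1.5, 0], [1, 0, 0, -0.9, 0], [1, 0, 0, 0, 0], [-1, 0, 0, 0, 0], [-1, 0, 0, 0, 0], [-1, 0, 0, 0, 0], [-1, 0, 0, 0, 0], [-1, 0, 0, 0, 0]]], force=60)

```text
clock: 4.75
position: [0.4333, -0.1964, 0.0229]
ee_rot: [0.0, 0.619, 0.785, 0.0]
contact_force: [-0.1, 1.1, 1.7]
width: 0.0171
```

Request:
carry_out(rows=[[[-1, 0, 0, 0, 0], [-1, 0, 0, 1, 0], [-1, 0, 0, 2, 0], [-1, 0, 0, 3, 0], [-1, 0, 0, 4, 0], [-1, 0, 0, 4, 0], [-1, 0, 0, 4, 0], [-1, 0, 0, 0, 0], [-1, 0, 0, 0, 0]]])

```text
clock: 5.65
position: [0.4326, -0.1963, 0.2026]
ee_rot: [0.0, 0.619, 0.785, -0.0]
contact_force: [-0.2, -0.1, -4.9]
width: 0.0174
```

Run:
```python
from rig import cams,telemetry
from h import *
w=cams.get_image("wrist"); save(w,"w2.npz"); st=telemetry.get_state()
print(st["position"],st["ee_rot"],w["eye"],w["attitude"],st["contact_force"],st["width"],st["qpos"])
cv2.imwrite("pics/w2.png",w["image"][:,:,::-1])
```

```text
[ 0.43171459 -0.19570859  0.20115606] [-1.46876793e-03  6.19272274e-01  7.85174920e-01 -1.95110313e-04] [ 0.35574398 -0.21595514  0.3442862 ] [0.09789921 0.61140113 0.77549273 0.12335086] [-0.50436269  0.11532381 -3.03244673] 0.017354866362264732 [-5.72474625e-01  1.45770916e-01  1.75653495e+00 -1.14951049e-04
  1.24224813e+00 -2.37839723e+00]
```

View pics/w2.png

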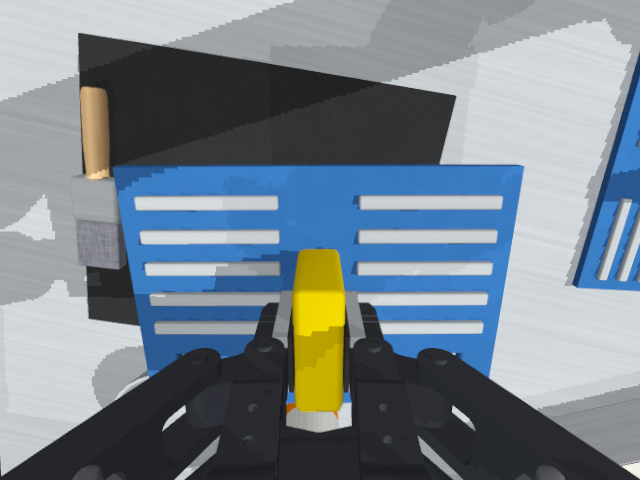

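```bash
python3 - <<'E'
from h import *
from scipy.optimize import least_squares
w=load("w2.npz")
tcp=np.array([.4320,-.1960,.2018]); yaw=np.radians(13.45)
def G(x,P): # x: dx,dy (grille frame), dz underside rel tcp, pitch about y, dyaw
    Rm=R.from_euler("ZY",[yaw+x[4],x[3]]).as_matrix()
    o=tcp+R.from_euler("Z",yaw).as_matrix()@np.array([x[0],x[1],x[2]])
    return o+np.array(P)@Rm.T
P=[(-.06,-.085,.006),(-.06,.085,.006),(.06-.002,-.085,.006),(.058,.085,.006),(-.025,0.009,.051),(-.025,-.009,.051)]
print(proj(w,G([0,0,-.019,0,0],P)).round(1))
E
python3 - <<'E'
import sys; sys.path.insert(0,".")
from h import *
w=load("w2.npz"); crop(w,100,140,540,430,1.8,"pics/w2c.png")
E
```

```text
[[116.1 161.5]
 [529.5 161.8]
 [155.  395.8]
 [488.6 396.2]
 [351.5 287.6]
 [296.  287.5]]
```

View pics/w2c.png

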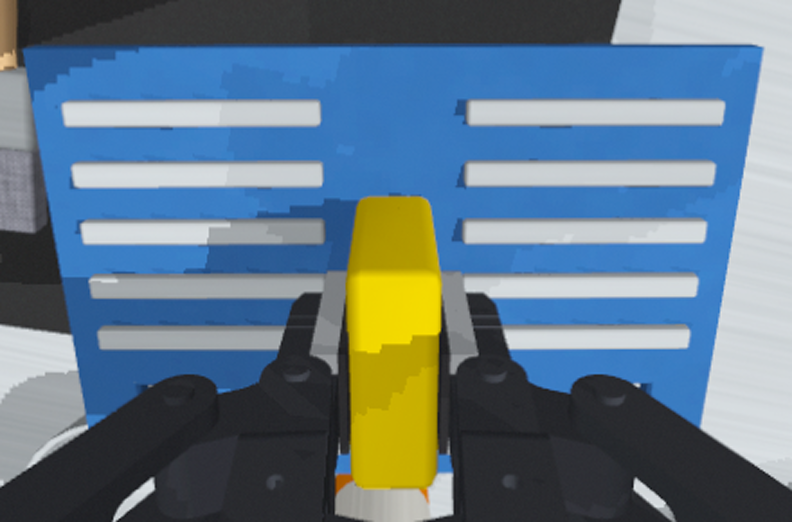

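Request:
carry_out(rows=[[[-1, 0.7, 1.6, 1.2, 0.012], [-1, 1.4, 3.1, 1.2, 0.023], [-1, 1.4, 3.1, 1.2, 0.023], [-1, 1.5, 3.2, 1.2, 0.023], [-1, 1.5, 3.2, 1, 0.023], [-1, 1.5, 3.2, 0, 0.023], [-1, 1.5, 3.2, 0, 0.023], [-1, 1.5, 3.2, 0, 0.023], [-1, 1.5, 3.2, 0, 0.023], [-1, 1.5, 3.2, 0, 0.023], [-1, 1.5, 3.2, 0, 0.023], [-1, 0.9, 2, 0, 0.02]]])

```text
clock: 6.9
position: [0.5965, 0.1599, 0.2565]
ee_rot: [-0.003, 0.51, 0.86, -0.001]
contact_force: [0.1, -0.6, -4.1]
width: 0.0174
```

Request:
carry_out(rows=[[[-1, 0.7, 1.5, 0, 0.013], [-1, 0, 0, -1, 0], [-1, 0, 0, -1, 0], [-1, 0, 0, -1, 0], [-1, 0, 0, 0, 0], [-1, 0, 0, 0, 0], [-1, 0, 0, 0, 0]]])

```text
clock: 7.6
position: [0.6043, 0.1721, 0.231]
ee_rot: [0.0, 0.506, 0.862, 0.0]
contact_force: [0.4, 0.8, -4.1]
width: 0.017
```

Run:
```python
from rig import cams,telemetry
from h import *
s=cams.get_image("side"); t=cams.get_image("top"); w=cams.get_image("wrist")
save(s,"s3.npz"); save(t,"t3.npz"); save(w,"w3.npz"); st=telemetry.get_state()
print(st["position"],st["ee_rot"],st["contact_force"],st["width"],st["qpos"])
crop(t,140,45,330,230,3,"pics/t3.png");crop(s,255,110,415,230,5,"pics/s3.png");cv2.imwrite("pics/w3.png",w["image"][:,:,::-1])
```

```text
[0.60425758 0.17245304 0.23107241] [4.81054634e-04 5.05906917e-01 8.62587827e-01 4.47187336e-04] [-0.16041172 -0.54242475 -4.09082507] 0.01723992825916855 [ 1.67299003e-01  3.55997710e-01  1.38646212e+00  6.82413332e-05
  1.39782094e+00 -1.91343903e+00]
```

View pics/t3.png

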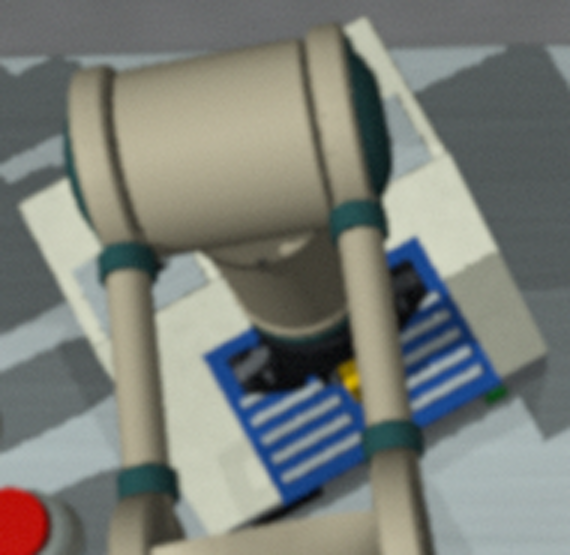

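View pics/s3.png

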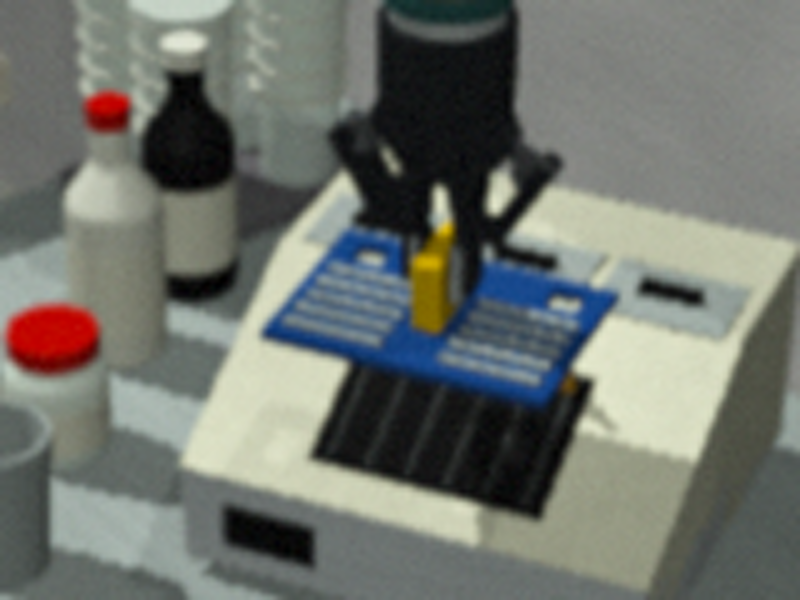

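View pics/w3.png

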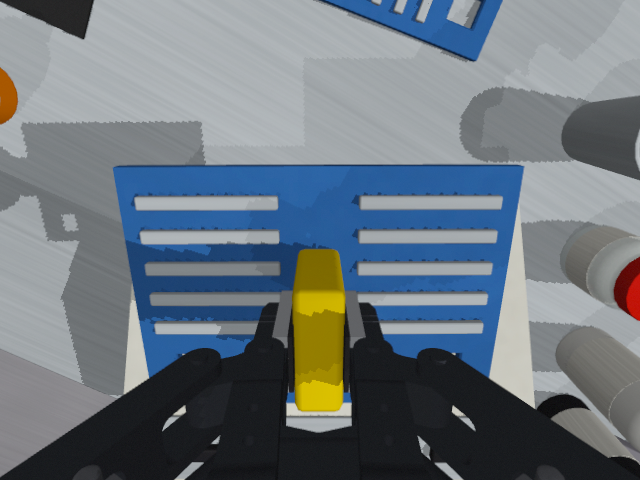

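Run:
```python
from h import *
from scipy.optimize import least_squares
s=load("s3.npz"); t=load("t3.npz")
px=lambda a,x0,y0,k:(np.array(a)+.5)/k-.5+[x0,y0]
P=np.array([(.06,.085,.006),(.06,-.085,.006),(-.06,-.085,.006),(-.06,.085,.006)])
Ps=np.r_[P,[(.04,.06,.006),(.04,-.06,.006)]]
os_=px([(347,230),(620,293),(545,403),(262,333),(371,257),(566,301)],255,110,5)
ot=px([(205,355),(417,238),(505,385),(287,502)],140,45,3)
X=lambda x,P:x[:3]+P@R.from_euler("ZY",x[3:5]).as_matrix().T
def f(x,which="st"):
    r=[]
    if "s" in which: r.append((proj(s,X(x,Ps))-os_).ravel())
    if "t" in which: r.append((proj(t,X(x,P))-ot).ravel())
    return np.concatenate(r+[[x[4]*20]])
tcp=np.array([.6043,.1723,.231])
x0=np.r_[tcp-[0,0,.019],np.radians(29.2),0]
for wch in ["st","s","t"]:
    q=least_squares(f,x0,args=(wch,)).x; d=R.from_euler("Z",-q[3]).apply(q[:3]-tcp)
    print(wch,q[:3].round(4),np.degrees(q[3:]).round(2),"rel tcp",d.round(4)*1000); print(f(q,wch).round(1))
```

```text
st [0.6038 0.1729 0.21  ] [29.16 -0.07] rel tcp [ -0.1   0.8 -21. ]
[ 0.1 -0.  -0.1  0.3 -0.2  0.2 -0.3 -0.1  0.4 -0.3  0.   0.2 -0.3  0.2
  0.7 -0.5 -0.3 -0.7 -0.2  0.9 -0. ]
s [0.605  0.1741 0.2091] [29.71 -0.03] rel tcp [  1.5   1.3 -21.9]
[-0.1  0.1 -0.2  0.1  0.2  0.  -0.1  0.   0.3 -0.2 -0.   0.  -0. ]
t [0.6058 0.174  0.2017] [28.96 -0.52] rel tcp [  2.2   0.8 -29.3]
[ 0.1  0.   0.7 -0.1 -0.7 -0.5 -0.1  0.5 -0.2]
```

Request:
carry_out(rows=[[[-1, 0.3, 0.6, 0, 0], [-1, 0.3, 0.6, 0, 0], [-1, 0, 0, -1, 0], [-1, 0, 0, -1, 0], [-1, 0, 0, -1, 0], [-1, 0, 0, 0, 0], [-1, 0, 0, 0, 0]]], force=60)

```text
clock: 8.45
position: [0.6097, 0.1844, 0.1996]
ee_rot: [-0.001, 0.506, 0.863, -0.0]
contact_force: [0.4, -0.7, -4.1]
width: 0.0171
```

```bash
cat > look.py <<'E'
import sys
from rig import cams,telemetry
from h import *
n=sys.argv[1]
s=cams.get_image("side"); save(s,f"s{n}.npz"); st=telemetry.get_state()
print(st["clock"],st["position"],st["ee_rot"].round(4),st["contact_force"].round(1),st["width"])
crop(s,285,130,395,220,7,f"pics/s{n}.png")
E
python3 look.py 4
```

```text
8.5 [0.61007645 0.18448499 0.20023731] [-0.      0.5058  0.8626 -0.    ] [ 0.6 -0.5 -3.9] 0.017113324763374505
```

View pics/s4.png

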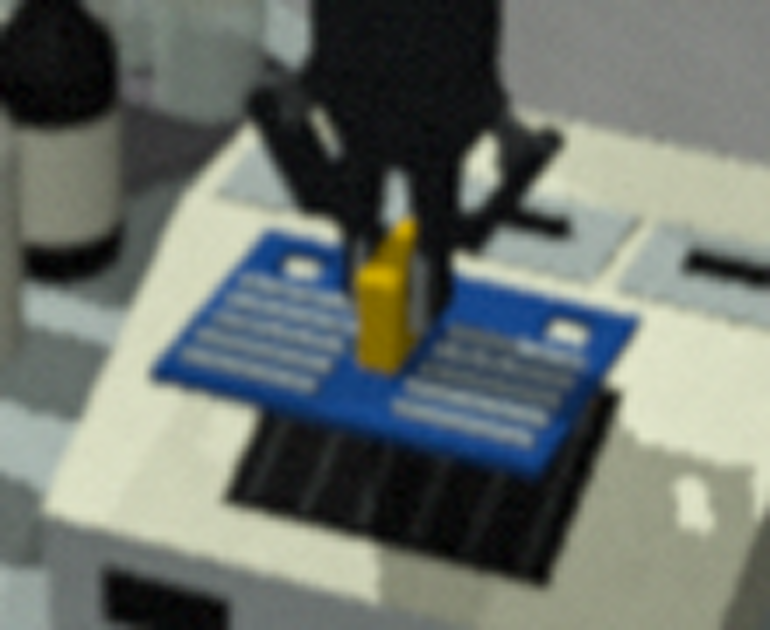

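Request:
carry_out(rows=[[[-1, 0.2, 0.1, -0.45, 0], [-1, 0.2, 0.1, -0.45, 0], [-1, 0.2, 0.15, -0.45, 0], [-1, 0.2, 0.15, -0.45, 0], [-1, 0.25, 0.1, -0.45, 0], [-1, 0.2, 0.15, -0.45, 0], [-1, 0, 0, 0, 0], [-1, 0, 0, 0, 0]]])

```text
clock: 9.3
position: [0.6224, 0.1921, 0.1731]
ee_rot: [-0.0, 0.506, 0.863, -0.0]
contact_force: [-0.1, 0.4, -4.6]
width: 0.0173
```

```bash
python3 look.py 5
```

```text
9.35 [0.6225198  0.19209617 0.17336239] [-0.      0.5058  0.8627 -0.    ] [ 0.9 -0.7 -3.6] 0.017113652414858713
```

View pics/s5.png

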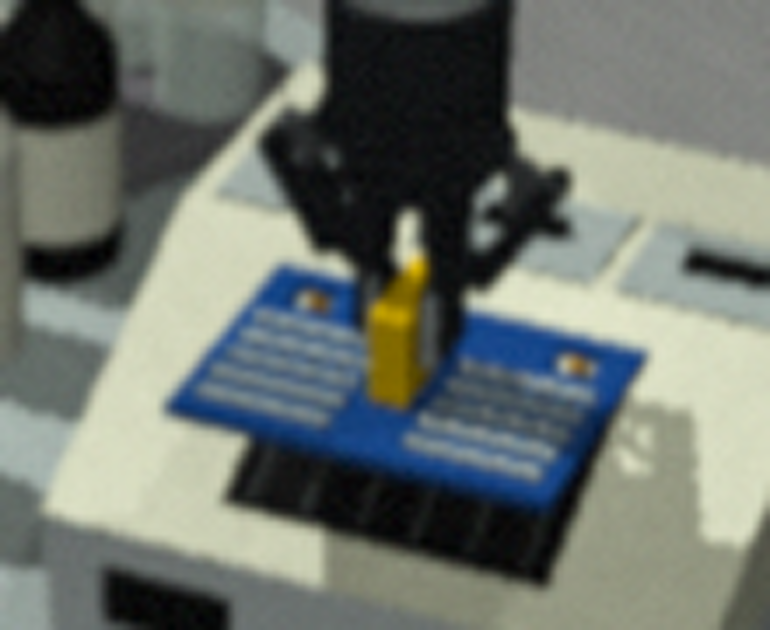

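Both pins show inside the holes, at crop (320,302) and (573,365), and there is no contact load. I'll go down to just above edge contact, then lower the grip force and pivot the plate onto the face.

Request:
carry_out(rows=[[[-1, 0.17, 0.1, -0.4, 0], [-1, 0.17, 0.1, -0.4, 0], [-1, 0.17, 0.1, -0.4, 0], [-1, 0, 0, 0, 0], [-1, 0, 0, 0, 0]]], force=22)

```text
clock: 9.85
position: [0.6275, 0.1951, 0.161]
ee_rot: [-0.0, 0.506, 0.863, -0.0]
contact_force: [0.9, -0.2, -4.0]
width: 0.0173
```

Request:
carry_out(rows=[[[-1, -0.09, -0.05, -0.24, 0], [-1, -0.09, -0.05, -0.24, 0], [-1, -0.09, -0.05, -0.24, 0], [-1, -0.09, -0.05, -0.24, 0], [-1, 0, 0, 0, 0]]])

```text
clock: 10.35
position: [0.6255, 0.1939, 0.1549]
ee_rot: [0.002, 0.506, 0.863, 0.003]
contact_force: [-2.3, 1.2, 6.3]
width: 0.0173
```

```bash
python3 look.py 6
```

```text
10.4 [0.62551104 0.19392779 0.15495953] [0.002  0.5058 0.8627 0.0025] [-1.2  1.9  7.6] 0.01748653280025794
```

View pics/s6.png

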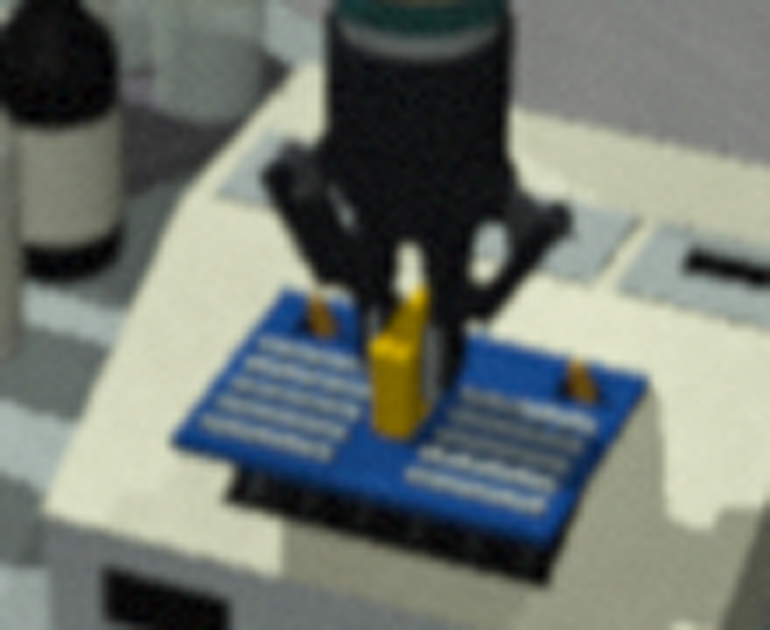

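Request:
carry_out(rows=[[[-1, -0.1, -0.06, -0.25, 0], [-1, -0.1, -0.06, -0.25, 0], [-1, -0.08, -0.05, -0.25, 0], [-1, -0.06, -0.05, -0.25, 0], [-1, 0, 0, 0, 0], [-1, 0, 0, 0, 0]]], force=20)

```text
clock: 11.0
position: [0.6216, 0.1917, 0.1448]
ee_rot: [0.001, 0.506, 0.863, 0.002]
contact_force: [-2.9, 0.2, 7.0]
width: 0.017
```

```bash
python3 look.py 7
```

```text
11.05 [0.62161642 0.19167167 0.14481386] [0.0015 0.5059 0.8626 0.0021] [-2.8  0.6  7.9] 0.017139060291011206
```

View pics/s7.png

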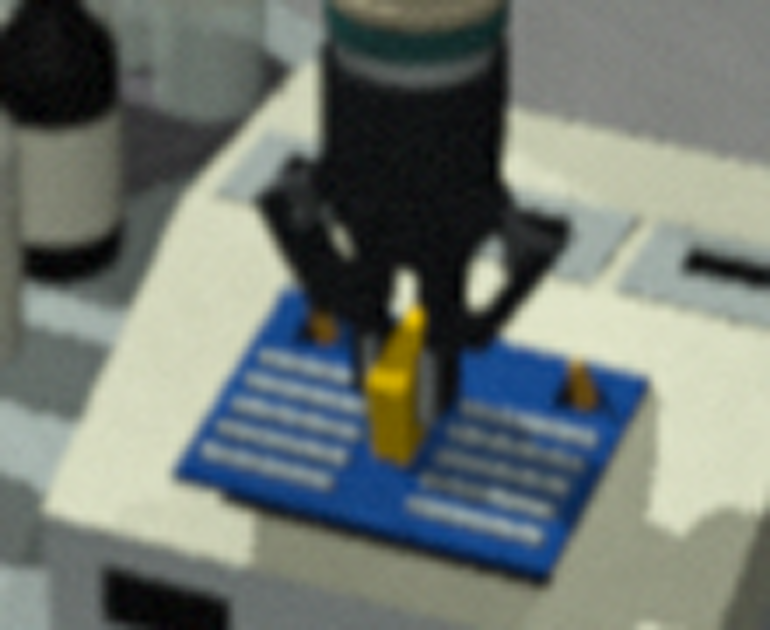

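Request:
carry_out(rows=[[[-1, -0.03, -0.02, -0.25, 0], [-1, -0.03, -0.02, -0.25, 0], [-1, -0.02, -0.02, -0.25, 0], [-1, -0.02, -0.01, -0.25, 0], [-1, 0, 0, -0.2, 0], [-1, 0, 0, -0.2, 0], [-1, 0, 0, 0, 0], [-1, 0, 0, 0, 0]]])

```text
clock: 11.85
position: [0.6189, 0.1901, 0.1304]
ee_rot: [0.0, 0.506, 0.863, 0.0]
contact_force: [-6.1, -1.3, 8.3]
width: 0.0172
```

```bash
python3 look.py 8
```

```text
11.9 [0.61895513 0.19007203 0.13035315] [3.000e-04 5.059e-01 8.626e-01 4.000e-04] [-6.8 -2.1  7.4] 0.017237545496917795
```

View pics/s8.png

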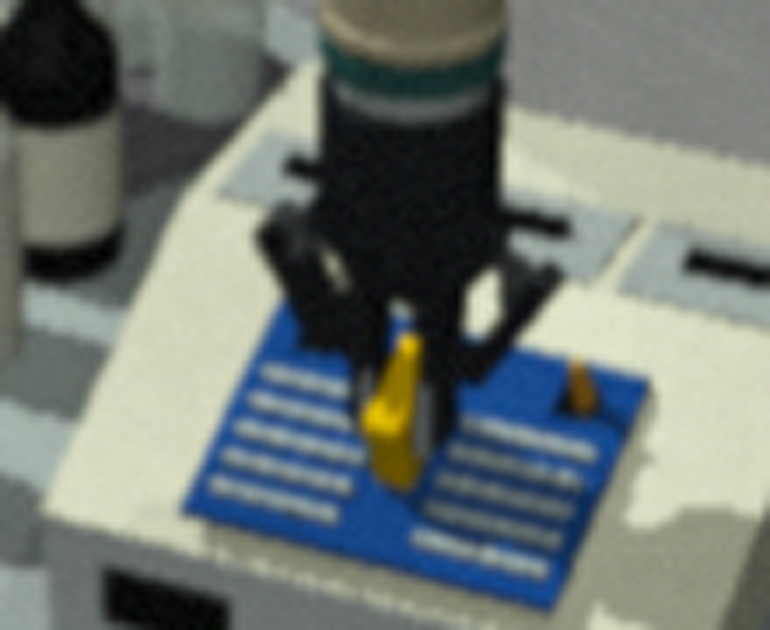

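```bash
cat > chk.py <<'E'
from h import *
from scipy.optimize import least_squares
import sys
s=load(f"s{sys.argv[1]}.npz"); obs=eval(sys.argv[2])
px=lambda a:(np.array(a)+.5)/7-.5+[285,130]
P=np.array([(.06,.085,.006),(.06,-.085,.006),(-.06,-.085,.006),(-.06,.085,.006)])
k=[i for i,o in enumerate(obs) if o]; o=px([obs[i] for i in k]); P=P[k]
a=np.radians(27); yaw=np.radians(29.25)
M=R.from_euler("ZY",[yaw,-a]).as_matrix(); m=np.array([.6673,.2177,.1322])
print("flat predicted crop", ((proj(s,m+(P-[.04,0,0])@M.T)-[285,130]+.5)*7-.5).round(0).tolist())
def X(q): # hole mid pos in mount frame + extra pitch
    return m+(q[:3]+(P-[.04,0,0])@R.from_euler("y",q[3]).as_matrix().T)@M.T
f=lambda q:np.r_[(proj(s,X(q))-o).ravel(),q[2]*50]
q=least_squares(f,[0,0,0,0]).x; print("x,y,z mm",(q[:3]*1000).round(1),"pitch deg",np.degrees(q[3]).round(1),f(q).round(2))
E
python3 chk.py 8 "[None,(651,378),(553,610),(185,512)]"; python3 chk.py 7 "[(283,290),(651,378),(548,580),(176,475)]"
```

```text
flat predicted crop [[655.0, 369.0], [560.0, 610.0], [188.0, 511.0]]
x,y,z mm [-1.4  2.1 -5.5] pitch deg 3.0 [ 0.08 -0.07  0.24  0.09 -0.33 -0.04 -0.27]
flat predicted crop [[289.0, 279.0], [655.0, 369.0], [560.0, 610.0], [188.0, 511.0]]
x,y,z mm [-2.7  2.4 -1.1] pitch deg 14.7 [ 0.36 -0.14 -0.11  0.1   0.17 -0.4  -0.41  0.45 -0.06]
```

Request:
carry_out(rows=[[[-1, -0.02, -0.01, -0.15, 0], [-1, -0.02, -0.01, -0.15, 0], [-1, 0, 0, -0.1, 0], [-1, 0, 0, 0, 0], [-1, 0, 0, 0, 0]]])

```text
clock: 12.4
position: [0.6187, 0.1899, 0.1264]
ee_rot: [0.0, 0.506, 0.863, 0.0]
contact_force: [-5.3, -1.4, 8.5]
width: 0.0168
```

```bash
python3 look.py 9
```

```text
12.45 [0.61871743 0.18992041 0.12639671] [4.000e-04 5.059e-01 8.626e-01 5.000e-04] [-5.1 -2.1  8.7] 0.017088019176017915
```

View pics/s9.png

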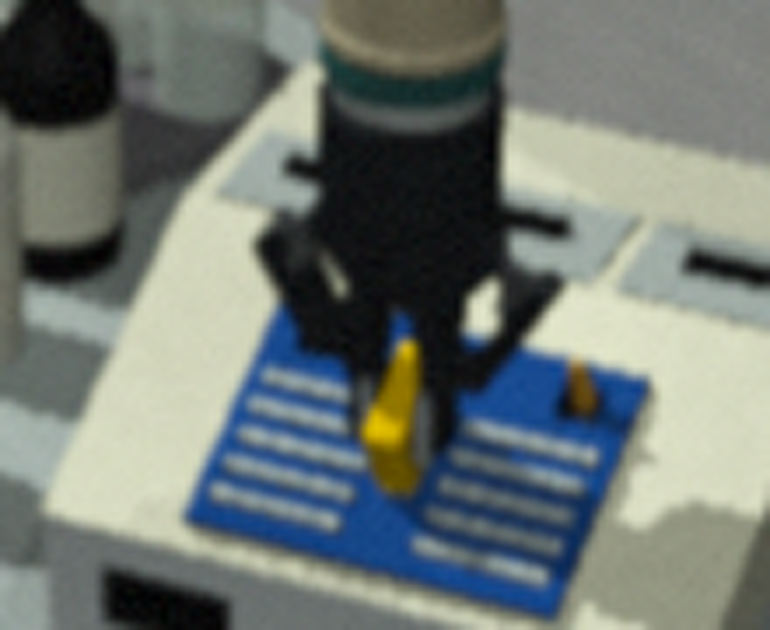

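Request:
carry_out(rows=[[[-1, 0, 0, -0.1, 0], [-1, 0, 0, -0.1, 0], [-1, 0, 0, 0, 0], [-1, 0, 0, 0, 0]]])

```text
clock: 12.85
position: [0.6187, 0.1899, 0.1251]
ee_rot: [0.001, 0.506, 0.863, 0.001]
contact_force: [-6.5, -1.4, 10.0]
width: 0.017
```

```bash
python3 look.py 10; python3 chk.py 9 "[None,(651,378),(556,617),(188,520)]"
```

```text
12.9 [0.61867429 0.18988582 0.1251113 ] [6.000e-04 5.059e-01 8.626e-01 6.000e-04] [-6.6 -2.1 10.8] 0.017115576855586977
flat predicted crop [[655.0, 369.0], [560.0, 610.0], [188.0, 511.0]]
x,y,z mm [-1.4  1.6 -5.7] pitch deg -0.1 [ 0.15 -0.1   0.13  0.17 -0.29 -0.1  -0.29]
```

View pics/s10.png

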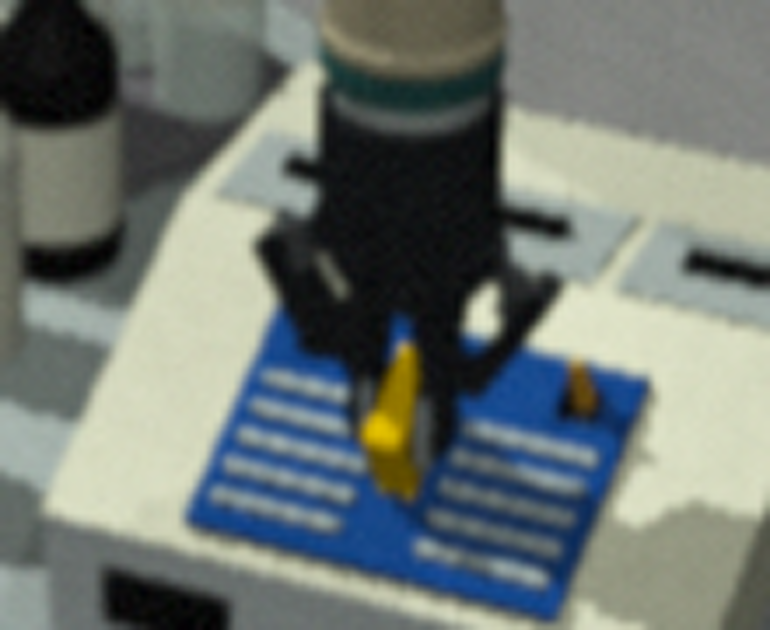

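The plate lies flat: the fitted pitch is about 0°, and the right pin shows through its hole at crop (578,390). The load is rising as I press. I'm releasing it and moving clear.

Request:
carry_out(rows=[[[-1, 0, 0, 0, 0], [-0.4, 0, 0, 0, 0], [-0.2, 0, 0, 0, 0], [0, 0, 0, 0, 0], [0.5, 0, 0, 0, 0], [1, 0, 0, 0, 0], [1, 0, 0, 0, 0], [1, 0, 0, 0, 0], [1, 0, 0, 0, 0]]])

```text
clock: 13.8
position: [0.6192, 0.19, 0.1216]
ee_rot: [-0.0, 0.506, 0.863, -0.0]
contact_force: [0.5, 0.1, 0.6]
width: 0.085
```

Request:
carry_out(rows=[[[1, 0, 0, 1, 0], [1, 0, 0, 2, 0], [1, 0, 0, 3, 0], [1, 0, 0, 4, 0], [1, 0, 0, 4, 0], [1, -2, -1, 3, 0], [1, -4, -2, 0, 0], [1, -4, -2, 0, 0], [1, -4, -2, 0, 0], [1, -4, -2, 0, 0], [1, 0, 0, 0, 0], [1, 0, 0, 0, 0]]])

```text
clock: 15.0
position: [0.4391, 0.0999, 0.2931]
ee_rot: [0.001, 0.506, 0.862, 0.001]
contact_force: [-0.2, -0.2, 0.8]
width: 0.0852
```

```bash
python3 look.py 11
python3 - <<'E'
from rig import cams
from h import *
t=cams.get_image("top"); save(t,"t11.npz"); crop(t,140,45,330,230,3,"pics/t11.png")
s=load("s11.npz"); cv2.imwrite("pics/sf11.png",s["image"][:,:,::-1])
E
```

```text
15.05 [0.44008126 0.10015115 0.29288413] [0.0012 0.5059 0.8626 0.0011] [ 0.5  1.  -1.3] 0.08541564665869461
```

View pics/s11.png

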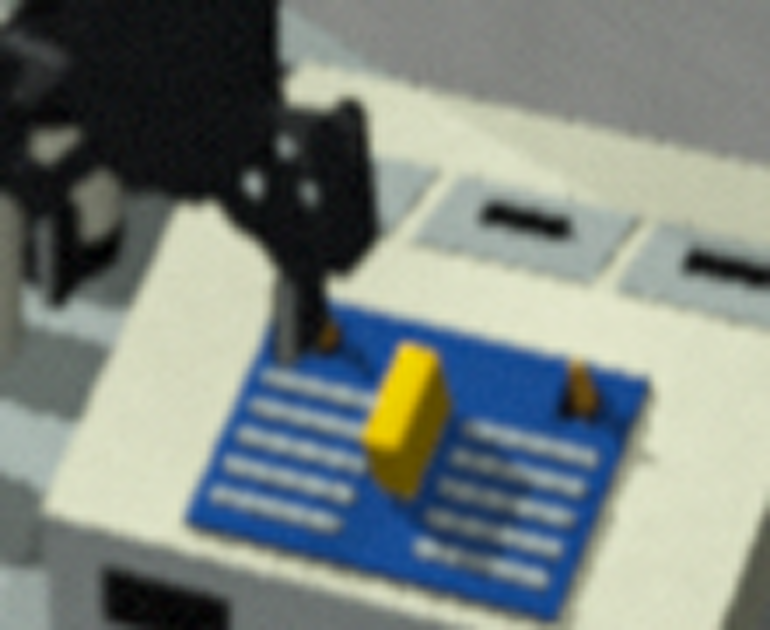

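View pics/t11.png

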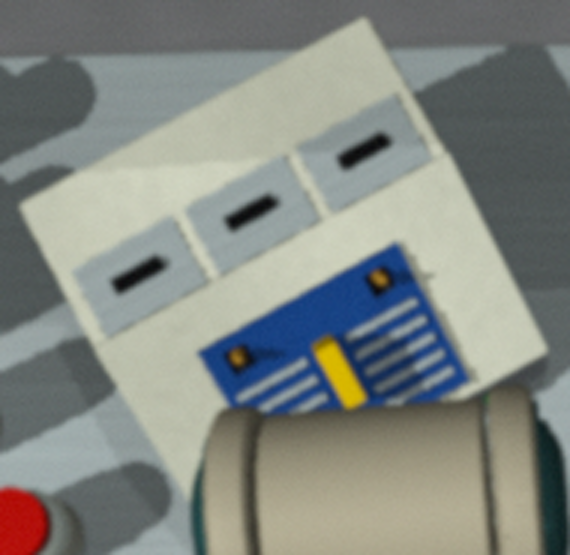

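View pics/sf11.png

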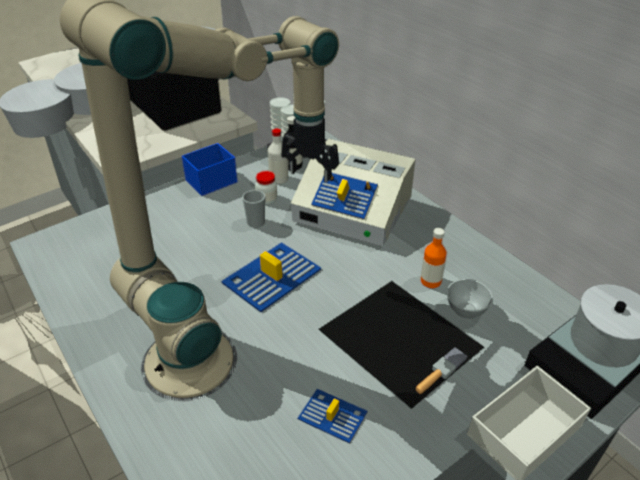

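```bash
python3 chk.py 11 "[None,(652,378),(557,618),(188,520)]"; python3 -c "
from rig import manip; print(manip.sign_off())"
```

```text
flat predicted crop [[655.0, 369.0], [560.0, 610.0], [188.0, 511.0]]
x,y,z mm [-2.   0.9 -4.4] pitch deg -0.2 [ 0.12 -0.08  0.1   0.1  -0.23 -0.04 -0.22]
the job is handed in; nothing more can be done
None
```

I hung the middle-sized grille from the mat on both brass pins, and the job is handed in; no verdict was reported. I lowered the plate level along the pins, let it pivot in a light 20 N grip until it lay flat on the face, then released it and drew back.

**Last checks:**
- The top view shows both pins inside their holes.
- The side view fit gives the plate flat to within about 0.2°, with the holes about 2 mm down the slope and 1 mm sideways from the pins.
- That fit also puts the plate 4.4 mm inside the face, which is impossible. One camera measures depth poorly, so I took this as camera error. It means the gap to the face was not confirmed independently.
- The gripper is open and well clear, with the force on it near zero.
- In the last side view the bystanders stand where they were. I judged this by eye and did not measure it.
- The highest wrist force I read was about 13 N, and the run ended at about 15 s.

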